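# Unpack reagent bottles and line them up by height

## Task

Unpack the four amber bottles from the divided carton and stand them upright in a row, one in the middle of each rubber pad, in order of height: the tallest on the end pad in front of the teal and grey burette, the shortest at the other end. They are glass: keep them upright, set them down gently rather than letting them drop, and leave the burette where it is.

Things in the scene. Friction and masses are not known exactly. Their poses are not given: they have to be found in the camera images.
- bottle_a: Shortest of the four amber glass bottles: 85 mm tall in all, body 44 mm across, blank white label, round black screw cap 28 mm across and 22 mm tall (the top 22 mm of the bottle). Loose, 0.07 to 0.42 kg. It starts upright in one cell of the carton, on its floor; any bottle may be in any cell. Origin at the centre of its underside, z up along the bottle.
- bottle_b: Second shortest of the four amber glass bottles: 110 mm tall in all, body 50 mm across, blank white label, round black screw cap 30 mm across and 22 mm tall (the top 22 mm of the bottle). Loose, 0.07 to 0.42 kg. It starts upright in one cell of the carton, on its floor; any bottle may be in any cell. Origin at the centre of its underside, z up along the bottle.
- bottle_c: Second tallest of the four amber glass bottles: 135 mm tall in all, body 56 mm across, blank white label, round black screw cap 33 mm across and 22 mm tall (the top 22 mm of the bottle). Loose, 0.07 to 0.42 kg. It starts upright in one cell of the carton, on its floor; any bottle may be in any cell. Origin at the centre of its underside, z up along the bottle.
- bottle_d: Tallest of the four amber glass bottles: 160 mm tall in all, body 62 mm across, blank white label, round black screw cap 36 mm across and 22 mm tall (the top 22 mm of the bottle). Loose, 0.07 to 0.42 kg. It starts upright in one cell of the carton, on its floor; any bottle may be in any cell. Origin at the centre of its underside, z up along the bottle.
- pad1: Round dark rubber pad with a grey disc on top, 72 mm across, 4 mm thick, fixed on the white mat; one end of the row (the right-hand end seen from the robot). The four pads are alike and about 85 mm apart in a row. Origin at the centre of its underside, on the bench; y points along the row towards pad4, x across the row away from the robot.
- pad2: Round dark rubber pad with a grey disc on top, 72 mm across, 4 mm thick, fixed on the white mat; number 2 along the row from pad1. The four pads are alike and about 85 mm apart in a row. Origin at the centre of its underside, on the bench; y points along the row towards pad4, x across the row away from the robot.
- pad3: Round dark rubber pad with a grey disc on top, 72 mm across, 4 mm thick, fixed on the white mat; number 3 along the row from pad1. The four pads are alike and about 85 mm apart in a row. Origin at the centre of its underside, on the bench; y points along the row towards pad4, x across the row away from the robot.
- pad4: Round dark rubber pad with a grey disc on top, 72 mm across, 4 mm thick, fixed on the white mat; the other end of the row (the left-hand end seen from the robot). The four pads are alike and about 85 mm apart in a row. Origin at the centre of its underside, on the bench; y points along the row towards pad4, x across the row away from the robot.
- carton: Open cardboard carton, fixed, 188 by 188 mm and 95 mm high, walls and the two crossing dividers 4 mm thick and full height, making four cells 88 mm square, floor 4 mm thick. Cell centres at x, y = +-46 mm; a bottle stands up to 6 mm off its cell's centre. Origin at the centre of its underside; x and y along its walls.
- burette: Motor burette: black round foot 84 mm across, teal cylinder, grey square head 78 mm wide; 140 mm tall, loose, 1.2 kg. It stands on the bench about 150 mm back from the row, behind one end of it (pad1's or pad4's; a low white magnetic stirrer with a steel plate, 100 mm square and 53 mm tall, stands behind the other end). Origin at the centre of its underside.
There are look-alikes about, which are no part of the job. What is shaped like the bottle_b but green is not meant. What is shaped like the pad4 but blue is not meant.

How it is judged:
By the outcome, as a careful person would: the job done as asked, in the order asked, and still so for the second after the job is handed in, with the robot touching nothing.
It also fails if it takes over 96 s, if anything falls off the work surface, if the arm or the gripper's body presses on something with over 40 N, if the wrist force passes 120 N, or if a joint passes its speed limit or range.

## Robot

A 7-joint arm with a two-finger parallel gripper is mounted at the origin on the work surface. World frame = base frame: x ahead of the robot, y to its left, z up, the work surface at z = 0. Lengths are in m, angles in rad, forces in N, time in s.
With the tool pointing down it reaches from about 0.4 to 0.85 m from the base axis. Payload 10.4 kg.
Tool frame: the origin (TCP) lies at the very end of the fingers, on their centre line; the grasp point (between the pads) lies 19 mm behind it; z points along the fingers, y is the line along which they close (so a half turn about z gives the same grasp; the last joint's range is limited). The gripper opens to 85 mm and grips with 20 to 120 N. Pads are 22 mm wide; open, the fingers measure 114 mm over their backs; the gripper's body (76 mm by 85 mm) begins 54 mm behind the grasp point. The pads swing forward as they close: fully open they stand 13 mm farther back than shut.
Start: joints at [1.299, 0.332, -0.065, 1.46, 0.022, 1.35, -0.088], TCP at [0.154, -0.606, 0.231] pointing down, gripper open.
Joint ranges: [-2.6, 2.6], [-0.5, 2.12], [-1.47, 1.34], [0.16, 2.42], [-1.27, 4.41], [0.06, 2.06], [-2.6, 2.6]. Speed limits (rad/s): [2.22, 2.22, 2.79, 2.79, 3.14, 3.14, 3.14].

## Interface

Orientations are given as a unit quaternion [x, y, z, w].
In Python, from workcell import manip, optics gives the robot as it stands.
- The arm moves only by the tool jog_arm, never from a script. Its arguments are lists of equal length, an entry for each row: "dr": the turn, a rotation vector about the tool's x, y, z normalised to -1 to 1, where 1 is 4 degrees, a list of three; "translation": the shift along the tool's x, y, z normalised to -1 to 1, where 1 is 0.025 m, a list of three; "jaw": the opening, from 0 (shut) to 1 (fully open). A call has 1 to 10 rows; each row shifts and turns the commanded pose from where the row before left it, along the tool's axes as they then stand; what a row does not reach is not made up. A row lasts 1/10 s, in which the tool goes at most 50 mm and 8.59 degrees, less where a joint would pass 70% of its speed; a pose out of reach is approached as far as the arm can. A call with a number of a shift or a turn outside -1 to 1 is refused whole. A call with a gripper value outside its range is refused whole. The fingers move at their own pace and stop on an object; "squeeze" is the grip in N (left out, the last holds). Time passes only in rows, so rows that do not move let the fingers close. It gives the time, the measured TCP pose, the force, the opening and the grip force at its end, in the units of the state.
- manip.get_obs(): the state, without advancing time (a new reading comes with each control period).
- optics.camera(name): name is "side" or "top"; returns a dict with "color" (400x640x3 uint8, red, green, blue), "mtx" (3x3 intrinsics, pixels), "R" (3x3) and "t" (3): a world point X has camera coordinates R X + t. Camera axes: x right, y down, z forward; pixel columns grow to the right and rows downward; lengths in m; the calibration is good to about 2 mm. A picture is of the moment at which its call begins. There is no depth.
- manip.hand_in(): hands the job in; it is judged then, once.
The state is a dict: "clock": time; "joint_pos": joint angles; "joint_velocities": joint speeds; "tau": joint torques, N m; "position": TCP position; "ee_rot": TCP orientation; "ft_force": force on the tool from outside, world axes, zero at the start; "torque": the same for the moment, N m; "grip_width": opening from 0.0 (shut) to 1.0 (fully open); "grasp_force": force on a finger pad.
Only numpy, scipy, OpenCV 4.12 (cv2) and the standard library are available. Lean on these libraries where they do the work, as an engineer would, in place of code of your own. Each camera call takes 0.05 s, during which the arm holds its last target. There are 200 camera calls.

## Working session

There is one attempt and no reset: what is moved stays moved. The work goes in short steps, Python scripts to look and compute and a tool call to move; the robot and the scene stay as the last step left them, time stands still between calls to the robot, and variables do not carry over. Pictures are saved under pics/ and viewed, at most 14 in all, crops included, and the job is handed in when it is done.

Besides the shell and the picture viewer there is one more tool, called after "Emit:" as name(argument=value, ...) on one line, values as JSON. jog_arm: Moves the arm, as the interface text tells. Scaled input: -1 to 1 covers 0.025 m each way for a shift and 4 degrees each way for a turn. Its arguments: {"type":"object","properties":{"dr":{"type":"array","items":{"type":"array","items":{"type":"number"}}},"translation":{"type":"array","items":{"type":"array","items":{"type":"number"}}},"jaw":{"type":"array","items":{"type":"number"}},"squeeze":{"type":"number"}},"required":["dr","translation","jaw"]}

```bash
mkdir -p pics; ls
python3 - <<'E'
from workcell import manip, optics
import cv2,numpy as np
print(manip.get_obs())
for n in("side","top"):
    c=optics.camera(n); cv2.imwrite(f"pics/{n}0.png",c["color"][:,:,::-1]); print(n,c["mtx"],c["R"],c["t"])
E
```

```text
pics
{'clock': 0.0, 'joint_pos': array([ 1.29939576,  0.33288188, -0.0647388 ,  1.4608855 ,  0.02159795,
        1.34989574, -0.08851594]), 'joint_velocities': array([ 1.09420204e-03,  6.72407800e-05, -7.99775599e-04, -2.35597717e-03,
        2.18287533e-04, -1.04021509e-04,  4.85057900e-04]), 'tau': array([-3.32939371e-04, -6.25440073e+01,  4.89558047e-02, -3.91608775e+01,
        1.62222428e-02,  9.78726195e-03, -3.86242573e-05]), 'position': array([ 0.15383418, -0.6054106 ,  0.23053643]), 'ee_rot': array([ 9.92269536e-01,  1.24099537e-01, -1.08490344e-04, -6.78830002e-04]), 'ft_force': array([0.67387094, 0.10350487, 0.67350707]), 'torque': array([-0.02244495, -0.02780041,  0.00721994]), 'grasp_force': 0.0, 'grip_width': 0.9947522074976479}
side [[468.3010202    0.         316.37764833]
 [  0.         468.3010202  192.10597005]
 [  0.           0.           1.        ]] [[-0.99661921 -0.07972517  0.0198508 ]
 [-0.06500879  0.61746989 -0.78390356]
 [ 0.05023957 -0.78254382 -0.62056519]] [0.51700563 0.08797889 1.20472633]
top [[495.85556145   0.         320.36627108]
 [  0.         495.85556145 193.58170317]
 [  0.           0.           1.        ]] [[ 0.01080498 -0.99989502  0.00965433]
 [-0.98278713 -0.01239983 -0.18432499]
 [ 0.18442535 -0.00749653 -0.98281793]] [-0.02690921  0.5272648   1.09722786]
```

View pics/side0.png

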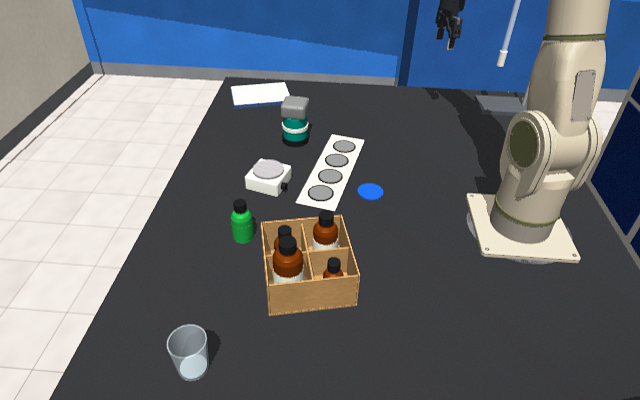

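View pics/top0.png

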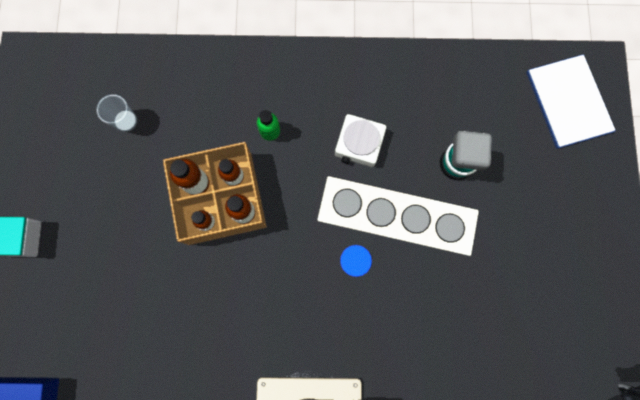

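The side view shows the carton at (310,265), with the bottles' caps at (288,243), (285,231), (326,217) and (334,264). Also visible are the pads (321,192) to (344,146), the burette (295,120), the stirrer (268,175), a green bottle (242,222) and a blue disc (370,191).

The top view shows the caps at about (179,167), (226,164), (235,201) and (198,215), and the pads at (347,203) to (450,228). The burette is behind the right end, which is pad1.

Look-alikes:
- **Green bottle:** top (267,125). It is not amber and not in the carton, so I reject it.
- **Blue disc:** top (356,261). It is not grey and not on the white mat, so I reject it.

Next is a close crop.

Run:
```python
import cv2,numpy as np
t=cv2.imread("pics/top0.png");s=cv2.imread("pics/side0.png")
a=cv2.resize(t[145:245,160:270],None,fx=3.6,fy=3.6,interpolation=cv2.INTER_CUBIC)
b=cv2.resize(s[205:305,255:365],None,fx=3.6,fy=3.6,interpolation=cv2.INTER_CUBIC)
cv2.imwrite("pics/crop0.png",np.hstack([a,b]))
def blobs(im,roi,cond):
    x0,y0,x1,y1=roi
    m=cond(im[y0:y1,x0:x1].astype(int)).astype(np.uint8)
    n,l,st,c=cv2.connectedComponentsWithStats(m)
    for i in range(1,n):
        if st[i,4]>25: print(st[i,:2]+[x0,y0],st[i,2:],(c[i]+[x0,y0]).round(1))
dark=lambda i:i.max(2)<45
gray=lambda i:(i.max(2)<190)&(i.min(2)>90)&(np.ptp(i,axis=2)<25)
print("caps top");blobs(t,(168,148,256,236),dark)
print("caps side");blobs(s,(268,205,350,290),dark)
print("pads top");blobs(t,(315,175,480,255),gray)
print("pads side");blobs(s,(296,135,365,208),gray)
```

```text
caps top
[252 154] [ 4 17 37] [254.2 160.2]
[223 163] [10 11 44] [229.  169.2]
[178 165] [11 13 51] [184.7 172.4]
[233 199] [10 13 36] [239.2 206.4]
[198 214] [ 8 10 27] [202.2 219.3]
[235 231] [21  5 61] [247.7 233.7]
caps side
[319 210] [ 14  17 207] [325.5 218.3]
[278 226] [ 19  30 410] [286.1 241. ]
[328 258] [ 12  15 155] [333.3 265.1]
pads top
[317 176] [148  79 256] [370.4 216.9]
[332 188] [ 30  30 686] [346.8 202.5]
[366 198] [ 30  29 694] [380.6 212.1]
[401 204] [ 30  30 697] [415.5 218.7]
[471 209] [ 8 46 49] [474.7 231. ]
[435 213] [ 30  30 701] [449.6 227.5]
pads side
[333 140] [ 23  13 209] [344.1 145.8]
[326 154] [ 23  13 225] [336.3 159.6]
[318 169] [ 25  15 267] [330.  175.7]
[308 185] [ 25  16 294] [320.1 192.2]
```

View pics/crop0.png

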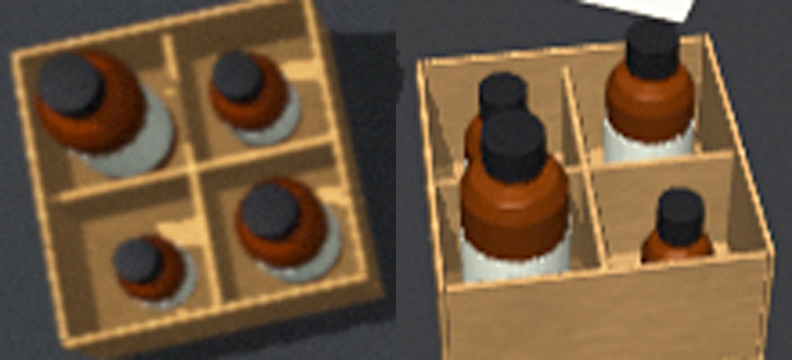

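The crop confirms four amber bottles: D at top-left, B top-right, C bottom-right and A bottom-left. In the crop, the caps in the top view are at D (67,82), B (237,75), C (271,210) and A (140,262). Next I fit the cap cylinders in both views.

```bash
cat > h.py <<'E'
import cv2,numpy as np
from workcell import manip,optics
from scipy.optimize import least_squares,minimize
CAL={}
def cam(n):
    c=optics.camera(n);return c
def proj(c,X):
    q=np.asarray(X)@c["R"].T+c["t"];q=q@c["mtx"].T;return q[...,:2]/q[...,2:]
def tri(c1,p1,c2,p2):
    f=lambda X:np.r_[proj(c1,X)-p1,proj(c2,X)-p2]
    r=least_squares(f,[.5,0,.1]);return r.x,np.abs(r.fun).max()
def onplane(c,p,z):
    return least_squares(lambda v:proj(c,[v[0],v[1],z])-p,[.5,0]).x
R={'a':.014,'b':.015,'c':.0165,'d':.018}
H={'a':.085,'b':.110,'c':.135,'d':.160}
th=np.linspace(0,2*np.pi,40)
def hull(c,x,y,top,r,k=4):
    P=np.concatenate([np.c_[x+r*np.cos(th),y+r*np.sin(th),0*th+z] for z in(top,top-.022)])
    return cv2.convexHull(((proj(c,P)+.5)*k*16).astype(np.int32))
def mask(im,lim=85):
    i=im.astype(int);return ((i.max(2)<lim)&(np.ptp(i,axis=2)<24)).astype(np.uint8)
E
cat > fit.py <<'E'
from h import *
ct,cs=cam("top"),cam("side")
T=lambda u,v:np.array([160+(u+.5)/3.6-.5,145+(v+.5)/3.6-.5])
S=lambda u,v:np.array([255+(u-396+.5)/3.6-.5,205+(v+.5)/3.6-.5])
tops={'d':(T(67,80),S(513,127)),'b':(T(236,74),S(502,84)),'c':(T(270,208),S(652,36)),'a':(T(138,260),S(681,202))}
k=4;M=[]
for c,roi in((ct,(168,152,248,228)),(cs,(272,206,346,275))):
    m=np.zeros((400,640),np.uint8);x0,y0,x1,y1=roi
    m[y0:y1,x0:x1]=mask(c["color"])[y0:y1,x0:x1]
    M.append(m)
init={}
for n,(a,b) in tops.items():
    X,e=tri(ct,a,cs,b);init[n]=X;print(n,X.round(4),e.round(2),"expected top",.004+H[n])
for n in 'dbca':
    def cost(v):
        s=0
        for c,m in zip((ct,cs),M):
            g=np.zeros((1600,2560),np.uint8)
            hl=hull(c,v[0],v[1],v[2],R[n]);cv2.fillConvexPoly(g,hl,1,shift=4)
            x,y,w,h=cv2.boundingRect(hl//16);x,y,w,h=x//4-3,y//4-3,w//4+7,h//4+7
            A=cv2.resize(m[y:y+h,x:x+w],None,fx=4,fy=4,interpolation=0)
            s+=(A!=g[4*y:4*y+4*h,4*x:4*x+4*w]).sum()/16
        return s
    r=minimize(cost,init[n],method="Nelder-Mead",options=dict(initial_simplex=init[n]+.004*np.vstack([np.zeros(3),np.eye(3)])))
    print(n,"fit",r.x.round(4),"resid px",r.fun.round(1))
for i,(pt,ps) in enumerate(zip([(449.6,227.5),(415.5,218.7),(380.6,212.1),(346.8,202.5)],[(344.1,145.8),(336.3,159.6),(330,175.7),(320.1,192.2)])):
    X,e=tri(ct,np.array(pt),cs,np.array(ps));print("pad",i+1,X.round(4),e.round(2),onplane(ct,np.array(pt),.004).round(4),onplane(cs,np.array(ps),.004).round(4))
# carton rim corners z .095 from crop
cn=np.array([onplane(ct,T(*p),.095) for p in((14,52),(310,-4),(380,293),(66,347))])
print("corners",cn.round(4),"centre",cn.mean(0).round(4))
E
python3 fit.py
```

```text
d [0.5578 0.2774 0.1659] 0.41 expected top 0.164
b [0.5761 0.1895 0.1147] 0.0 expected top 0.114
c [0.4889 0.1616 0.1368] 0.38 expected top 0.139
a [0.4643 0.2494 0.0872] 0.16 expected top 0.08900000000000001
d fit [0.5585 0.2783 0.1638] resid px 134.1
b fit [0.5773 0.192  0.111 ] resid px 131.9
c fit [0.4884 0.1617 0.1395] resid px 115.5
a fit [0.4652 0.2508 0.0873] resid px 75.1
pad 1 [ 0.4577 -0.3301  0.0018] 0.21 [ 0.4578 -0.3295] [ 0.457  -0.3264]
pad 2 [ 0.4781 -0.2491  0.0023] 0.02 [ 0.4779 -0.2488] [ 0.478  -0.2466]
pad 3 [ 0.4928 -0.1658  0.0016] 0.15 [ 0.4928 -0.1656] [ 0.4923 -0.1624]
pad 4 [ 0.5153 -0.0848  0.0024] 0.02 [ 0.5151 -0.0847] [ 0.5151 -0.0827]
corners [[0.5931 0.3318]
 [0.6318 0.1493]
 [0.4452 0.0996]
 [0.4102 0.2878]] centre [0.5201 0.2171]
```

Heights agree with the text, and the positions are consistent with the cells (carton yaw ≈ 12.5°). The tool yaw of 14° is nearly aligned with it. The row runs D→pad1, C→pad2, B→pad3, A→pad4. Starting the approach to D.

Emit:
jog_arm(dr=[[0,0,0],[0,0,0],[0,0,0],[0,0,0],[0,0,0],[0,0,0],[0,0,0],[0,0,0],[0,0,0],[0,0,0]], translation=[[1,-1,0],[1,-1,0],[1,-1,0],[1,-1,0],[1,-1,0],[1,-1,0],[1,-1,0],[1,-1,0],[1,-1,0],[1,-1,0]], jaw=[0.9,0.9,0.9,0.9,0.9,0.9,0.9,0.9,0.9,0.9])

```text
clock: 1.2
position: [0.3351, -0.3005, 0.2313]
ee_rot: [0.992, 0.124, 0.0, 0.0]
ft_force: [1.0, -0.4, -0.4]
grip_width: 0.901
grasp_force: 0.0
```

Emit:
jog_arm(dr=[[0,0,0],[0,0,0],[0,0,0],[0,0,0],[0,0,0],[0,0,0],[0,0,0],[0,0,0],[0,0,0],[0,0,0]], translation=[[1,-1,0],[1,-1,0],[1,-1,0],[1,-1,0],[1,-1,0],[1,-1,0],[1,-1,0],[1,-1,0],[1,-1,0],[1,-1,0]], jaw=[0.9,0.9,0.9,0.9,0.9,0.9,0.9,0.9,0.9,0.9])

```text
clock: 2.2
position: [0.5159, 0.0031, 0.2313]
ee_rot: [0.992, 0.124, 0.0, 0.0]
ft_force: [2.0, 0.1, 0.4]
grip_width: 0.901
grasp_force: 0.0
```

Emit:
jog_arm(dr=[[0,0,0],[0,0,0],[0,0,0],[0,0,0],[0,0,0],[0,0,0],[0,0,0],[0,0,0],[0,0,0],[0,0,0]], translation=[[1,-1,0],[1,-1,0],[1,-1,0],[1,-1,0],[0.3,-1,0],[0,-1,0],[0,-1,0],[0,-1,0],[0,-1,0],[0,-1,0]], jaw=[0.9,0.9,0.9,0.9,0.9,0.9,0.9,0.9,0.8,0.8])

```text
clock: 3.2
position: [0.5577, 0.2715, 0.2311]
ee_rot: [0.992, 0.124, -0.0, 0.0]
ft_force: [0.7, 0.5, 0.3]
grip_width: 0.801
grasp_force: 0.0
```

Emit:
jog_arm(dr=[[0,0,0],[0,0,0],[0,0,0],[0,0,0],[0,0,0],[0,0,0],[0,0,0],[0,0,0],[0,0,0],[0,0,0]], translation=[[0.08,-0.25,0.6],[0,0,1],[0,0,1],[0,0,0.7],[0,0,0.34],[0,0,0],[0,0,0],[0,0,0],[0,0,0],[0,0,0]], jaw=[0.8,0.8,0.8,0.8,0.8,0.8,0.3,0.3,0.3,0.3], squeeze=40)

```text
clock: 4.2
position: [0.559, 0.2777, 0.1415]
ee_rot: [0.992, 0.124, 0.001, -0.0]
ft_force: [-1.1, -0.2, 5.8]
grip_width: 0.407
grasp_force: 40.3
```

Emit:
jog_arm(dr=[[0,0,0],[0,0,0],[0,0,0],[0,0,0],[0,0,0],[0,0,0],[0,0,0]], translation=[[0,0,-0.3],[0,0,-0.7],[0,0,-1],[0,0,-1],[0,0,-1],[0,0,-1],[0,0,0]], jaw=[0.3,0.3,0.3,0.3,0.3,0.3,0.3])

```text
clock: 4.9
position: [0.5592, 0.2781, 0.2686]
ee_rot: [0.992, 0.124, 0.002, -0.001]
ft_force: [0.6, -0.3, -4.0]
grip_width: 0.407
grasp_force: 40.6
```

Run:
```python
from h import *
cs=cam("side");ct=cam("top")
a=cs["color"][130:330,220:420];b=ct["color"][100:300,140:340]
cv2.imwrite("pics/lift1.png",np.hstack([a,b])[:,:,::-1].repeat(2,0).repeat(2,1))
o=manip.get_obs();print(o["ft_force"],o["grip_width"],o["grasp_force"],o["position"])
```

```text
[ 0.28602954 -0.50818597 -4.92768858] 0.40725657272810334 40.64870059490204 [0.55822738 0.27710257 0.26469609]
```

View pics/lift1.png

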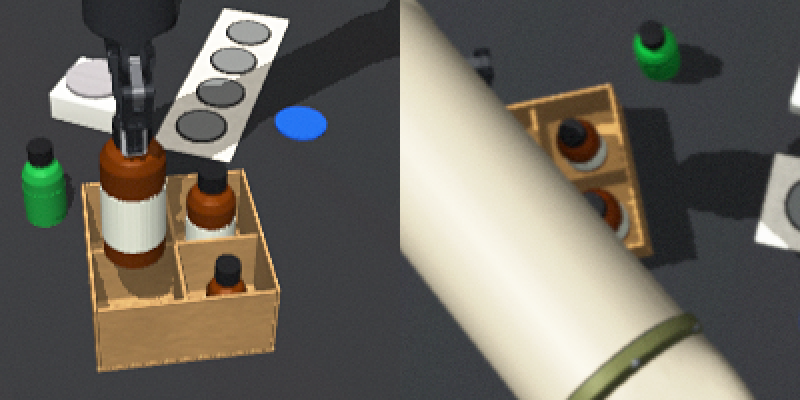

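D is held upright, with its bottom at about z=0.127 and clear of the rim. Carrying it to pad1.

Emit:
jog_arm(dr=[[0,0,0],[0,0,0],[0,0,0],[0,0,0],[0,0,0],[0,0,0],[0,0,0],[0,0,0],[0,0,0],[0,0,0]], translation=[[0,0.2,-0.5],[-0.25,0.6,-0.4],[-0.4,0.9,0],[-0.44,1,0],[-0.44,1,0],[-0.44,1,0],[-0.44,1,0],[-0.44,1,0],[-0.44,1,0],[-0.44,1,0]], jaw=[0.3,0.3,0.3,0.3,0.3,0.3,0.3,0.3,0.3,0.3])

```text
clock: 6.0
position: [0.5209, 0.042, 0.2875]
ee_rot: [0.992, 0.124, -0.001, 0.0]
ft_force: [-0.1, 0.1, -4.0]
grip_width: 0.402
grasp_force: 40.7
```

Emit:
jog_arm(dr=[[0,0,0],[0,0,0],[0,0,0],[0,0,0],[0,0,0],[0,0,0],[0,0,0],[0,0,0],[0,0,0],[0,0,0]], translation=[[-0.44,1,0],[-0.44,1,0],[-0.44,1,0],[-0.44,1,0],[-0.44,1,0],[-0.44,1,0],[-0.44,1,0],[-0.44,1,0],[-0.44,1,0],[-0.44,1,0]], jaw=[0.3,0.3,0.3,0.3,0.3,0.3,0.3,0.3,0.3,0.3])

```text
clock: 7.0
position: [0.4757, -0.2271, 0.2874]
ee_rot: [0.992, 0.124, -0.001, -0.0]
ft_force: [-0.7, 0.3, -3.7]
grip_width: 0.408
grasp_force: 40.7
```

Emit:
jog_arm(dr=[[0,0,0],[0,0,0],[0,0,0],[0,0,0],[0,0,0],[0,0,0],[0,0,0]], translation=[[-0.44,1,0],[-0.44,1,0],[-0.4,0.9,0.5],[-0.25,0.5,1],[-0.2,0.3,1],[0,0,1],[0,0,0]], jaw=[0.3,0.3,0.3,0.3,0.3,0.3,0.3])

```text
clock: 7.7
position: [0.4549, -0.3255, 0.1965]
ee_rot: [0.992, 0.124, -0.003, -0.003]
ft_force: [-1.0, 0.5, -4.2]
grip_width: 0.407
grasp_force: 41.1
```

```bash
cat > go.py <<'E'
import sys
from workcell import manip
import numpy as np
from scipy.spatial.transform import Rotation as Ro
o=manip.get_obs();Q=Ro.from_quat(o["ee_rot"])
tgt=np.array([float(v) for v in sys.argv[1:4]])
print("pos",o["position"].round(4),"t",o["clock"],"grip",o["grip_width"],"F",o["ft_force"].round(1))
print("tool units",(Q.inv().apply(tgt-o["position"])/.025).round(2))
y=np.arctan2(Q.as_matrix()[1,0],Q.as_matrix()[0,0])
D=Ro.from_matrix([[np.cos(y),np.sin(y),0],[np.sin(y),-np.cos(y),0],[0,0,-1]])
print("yaw",np.degrees(y).round(1),"levelling dr",(np.degrees((Q.inv()*D).as_rotvec())/4).round(3))
E
python3 go.py .4575 -.3285 .1415
```

```text
pos [ 0.4549 -0.3255  0.1965] t 7.7 grip 0.40680689971144485 F [-1.   0.5 -4.2]
tool units [0.08 0.15 2.2 ]
yaw 14.2 levelling dr [-0.082  0.067 -0.   ]
```

Emit:
jog_arm(dr=[[0,0,0],[0,0,0],[0,0,0],[0,0,0],[0,0,0]], translation=[[0.08,0.15,0.7],[0,0,0.7],[0,0,0.4],[0,0,0.16],[0,0,0]], jaw=[0.3,0.3,0.3,0.3,0.3])

```text
clock: 8.2
position: [0.4603, -0.3292, 0.1517]
ee_rot: [0.992, 0.124, -0.0, -0.0]
ft_force: [-0.3, 0.1, -3.6]
grip_width: 0.407
grasp_force: 41.1
```

```bash
python3 go.py .4575 -.3285 .1415
python3 - <<'E'
from h import *
cs=cam("side");ct=cam("top")
f=lambda i:cv2.resize(i,None,fx=4,fy=4,interpolation=cv2.INTER_CUBIC)
cv2.imwrite("pics/p1.png",np.hstack([f(cs["color"][80:200,290:390]),f(ct["color"][160:280,375:475])])[:,:,::-1])
E
```

```text
pos [ 0.4603 -0.3292  0.1517] t 8.2 grip 0.40739289180056926 F [-0.3  0.1 -3.6]
tool units [-0.1  -0.06  0.41]
yaw 14.3 levelling dr [-0.001  0.001 -0.   ]
```

View pics/p1.png

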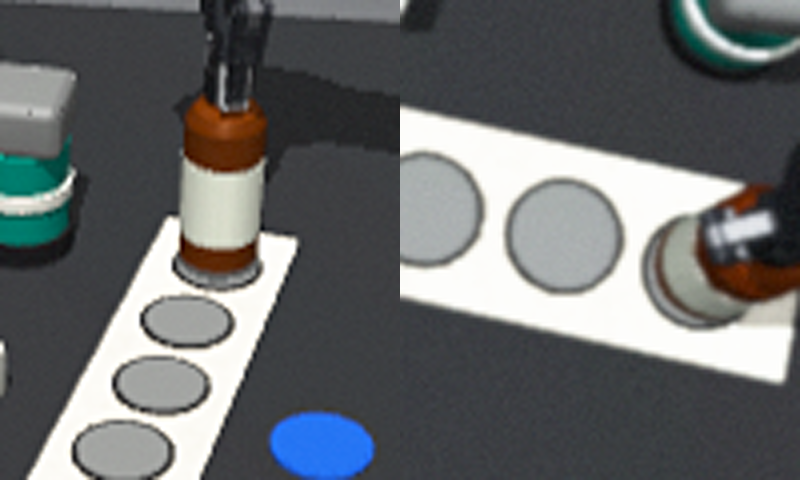

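D stands upright over pad1, a little above it: bottle base at about (218,258) in the crop, pad ring at (218,268). Lowering gently.

Emit:
jog_arm(dr=[[0,0,0],[0,0,0],[0,0,0],[0,0,0],[0,0,0]], translation=[[-0.1,-0.06,0.12],[0,0,0.1],[0,0,0.08],[0,0,0.05],[0,0,0]], jaw=[0.3,0.3,0.3,0.3,0.3])

```text
clock: 8.8
position: [0.4574, -0.3284, 0.1424]
ee_rot: [0.992, 0.124, -0.0, -0.0]
ft_force: [0.0, -0.2, -3.8]
grip_width: 0.407
grasp_force: 41.2
```

Emit:
jog_arm(dr=[[0,0,0],[0,0,0],[0,0,0]], translation=[[0,0,0.03],[0,0,0.03],[0,0,0]], jaw=[0.3,0.3,0.3])

```text
clock: 9.1
position: [0.4578, -0.3285, 0.1416]
ee_rot: [0.992, 0.124, 0.0, 0.0]
ft_force: [-1.0, 1.3, 1.2]
grip_width: 0.409
grasp_force: 41.6
```

Emit:
jog_arm(dr=[[0,0,0],[0,0,0],[0,0,0],[0,0,0],[0,0,0],[0,0,0],[0,0,0]], translation=[[0,0,0],[0,0,0],[0,0,0],[0,0,-0.3],[0,0,-0.8],[0,0,-1],[0,0,-0.7]], jaw=[0.5,0.6,0.7,0.7,0.7,0.7,0.7])

```text
clock: 9.8
position: [0.458, -0.3287, 0.2133]
ee_rot: [0.992, 0.124, 0.001, 0.001]
ft_force: [0.2, -0.5, 0.9]
grip_width: 0.703
grasp_force: 0.0
```

```bash
python3 go.py .4885 .1617 .200
```

```text
pos [ 0.458  -0.3287  0.2133] t 9.8 grip 0.702954868243317 F [ 0.2 -0.5  0.9]
tool units [  6.02 -18.71   0.51]
yaw 14.3 levelling dr [ 0.02  -0.017 -0.   ]
```

Emit:
jog_arm(dr=[[0,0,0],[0,0,0],[0,0,0],[0,0,0],[0,0,0],[0,0,0],[0,0,0],[0,0,0],[0,0,0],[0,0,0]], translation=[[0.32,-1,0],[0.32,-1,0],[0.32,-1,0],[0.32,-1,0],[0.32,-1,0],[0.32,-1,0],[0.32,-1,0],[0.32,-1,0],[0.32,-1,0],[0.32,-1,0]], jaw=[0.7,0.7,0.7,0.7,0.7,0.7,0.7,0.7,0.7,0.7])

```text
clock: 10.8
position: [0.4736, -0.0654, 0.2118]
ee_rot: [0.992, 0.124, 0.0, 0.0]
ft_force: [0.6, 1.4, -0.9]
grip_width: 0.701
grasp_force: 0.0
```

Emit:
jog_arm(dr=[[0,0,0],[0,0,0],[0,0,0],[0,0,0],[0,0,0],[0,0,0],[0,0,0],[0,0,0],[0,0,0],[0,0,0]], translation=[[0.32,-1,0],[0.32,-1,0],[0.32,-1,0],[0.32,-1,0],[0.32,-1,0],[0.32,-1,0],[0.32,-1,0.3],[0.32,-1,0.3],[0.26,-0.71,0.3],[0,0,0]], jaw=[0.7,0.7,0.7,0.7,0.7,0.7,0.7,0.7,0.7,0.7])

```text
clock: 11.8
position: [0.4874, 0.1647, 0.1883]
ee_rot: [0.992, 0.126, -0.0, -0.001]
ft_force: [-0.8, -0.2, -0.3]
grip_width: 0.698
grasp_force: 0.0
```

```bash
python3 go.py .4885 .1617 .1155; sed -i 's/^tops=.*/tops={}/' fit.py
python3 - <<'E'
from h import *
ct,cs=cam("top"),cam("side")
f=lambda i:cv2.resize(i,None,fx=3,fy=3,interpolation=cv2.INTER_CUBIC)
cv2.imwrite("pics/c.png",np.hstack([f(cs["color"][130:290,250:380]),f(ct["color"][120:280,160:290])])[:,:,::-1])
E
```

```text
pos [0.4874 0.1647 0.1883] t 11.8 grip 0.697972363260912 F [-0.8 -0.2 -0.3]
tool units [0.01 0.13 2.91]
yaw 14.5 levelling dr [-0.018  0.007 -0.   ]
```

View pics/c.png

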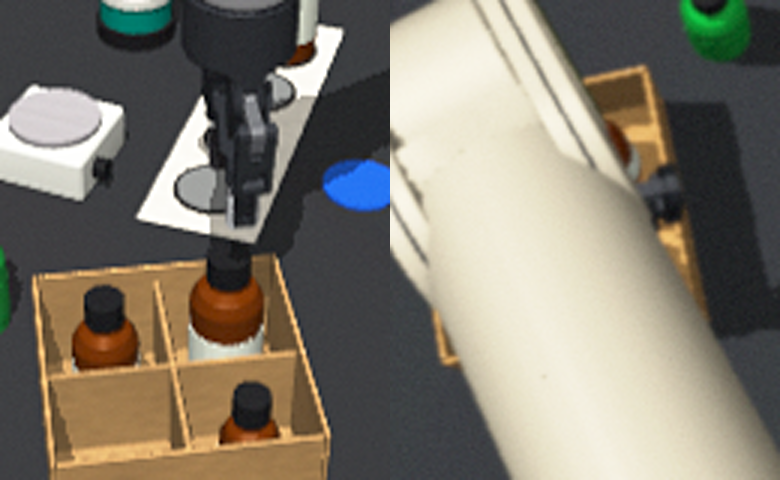

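The gripper is aligned over C's cap at crop (230,265). D stands on pad1. Descending.

Emit:
jog_arm(dr=[[0,0,0],[0,0,0],[0,0,0],[0,0,0],[0,0,0],[0,0,0],[0,0,0],[0,0,0]], translation=[[0,0.05,0.8],[0,0,1],[0,0,0.8],[0,0,0.31],[0,0,0],[0,0,0],[0,0,0],[0,0,0]], jaw=[0.7,0.7,0.7,0.7,0.7,0.3,0.3,0.3])

```text
clock: 12.7
position: [0.4893, 0.1611, 0.1171]
ee_rot: [0.992, 0.124, 0.001, -0.0]
ft_force: [-0.7, 1.4, 6.6]
grip_width: 0.371
grasp_force: 39.8
```

Emit:
jog_arm(dr=[[0,0,0],[0,0,0],[0,0,0],[0,0,0],[0,0,0],[0,0,0]], translation=[[0,0,0],[0,0,-0.2],[0,0,-0.6],[0,0,-1],[0,0,-1],[0,0,-1]], jaw=[0.3,0.3,0.3,0.3,0.3,0.3])

```text
clock: 13.3
position: [0.4883, 0.1608, 0.2128]
ee_rot: [0.992, 0.124, 0.0, 0.0]
ft_force: [0.5, -0.2, -1.1]
grip_width: 0.369
grasp_force: 39.9
```

```bash
python3 go.py .478 -.248 .245
```

```text
pos [0.4883 0.1608 0.2128] t 13.3 grip 0.3687892126481869 F [ 0.5 -0.2 -1.1]
tool units [-4.43 15.75 -1.29]
yaw 14.3 levelling dr [ 0.002 -0.005 -0.   ]
```

Emit:
jog_arm(dr=[[0,0,0],[0,0,0],[0,0,0],[0,0,0],[0,0,0],[0,0,0],[0,0,0],[0,0,0],[0,0,0],[0,0,0]], translation=[[0,0,-0.9],[0,0.3,-0.4],[-0.25,0.75,0],[-0.3,1,0],[-0.3,1,0],[-0.3,1,0],[-0.3,1,0],[-0.3,1,0],[-0.3,1,0],[-0.3,1,0]], jaw=[0.3,0.3,0.3,0.3,0.3,0.3,0.3,0.3,0.3,0.3])

```text
clock: 14.3
position: [0.4806, -0.0504, 0.2433]
ee_rot: [0.992, 0.124, -0.0, 0.0]
ft_force: [1.0, 0.6, -0.5]
grip_width: 0.37
grasp_force: 40.0
```

Emit:
jog_arm(dr=[[0,0,0],[0,0,0],[0,0,0],[0,0,0],[0,0,0],[0,0,0],[0,0,0],[0,0,0],[0,0,0],[0,0,0]], translation=[[-0.28,1,0],[-0.28,1,0],[-0.28,1,0],[-0.28,1,0],[-0.28,1,0.3],[-0.28,1,0.5],[-0.28,1,0.6],[-0.12,0.7,0.8],[0,0,1],[0,0,0.3]], jaw=[0.3,0.3,0.3,0.3,0.3,0.3,0.3,0.3,0.3,0.3])

```text
clock: 15.3
position: [0.4762, -0.2485, 0.1532]
ee_rot: [0.992, 0.123, -0.002, -0.001]
ft_force: [-1.0, 1.3, -1.4]
grip_width: 0.366
grasp_force: 40.0
```

```bash
python3 go.py .478 -.248 .1165
```

```text
pos [ 0.4762 -0.2485  0.1532] t 15.3 grip 0.366165581208572 F [-1.   1.3 -1.4]
tool units [0.08 0.   1.47]
yaw 14.2 levelling dr [-0.045  0.045 -0.   ]
```

Emit:
jog_arm(dr=[[0,0,0],[0,0,0],[0,0,0],[0,0,0],[0,0,0]], translation=[[0,0,0.5],[0,0,0.4],[0,0,0.2],[0,0,0.08],[0,0,0]], jaw=[0.3,0.3,0.3,0.3,0.3])

```text
clock: 15.8
position: [0.4783, -0.2481, 0.1265]
ee_rot: [0.992, 0.124, 0.0, 0.0]
ft_force: [1.2, -0.5, -1.5]
grip_width: 0.37
grasp_force: 40.0
```

```bash
python3 go.py .478 -.248 .1165
```

```text
pos [ 0.4783 -0.2481  0.1265] t 15.8 grip 0.36969985216545076 F [ 1.2 -0.5 -1.5]
tool units [-0.01 -0.01  0.4 ]
yaw 14.3 levelling dr [ 0.004 -0.003 -0.   ]
```

Emit:
jog_arm(dr=[[0,0,0],[0,0,0],[0,0,0],[0,0,0],[0,0,0],[0,0,0]], translation=[[0,0,0.12],[0,0,0.1],[0,0,0.07],[0,0,0.04],[0,0,0.03],[0,0,0]], jaw=[0.3,0.3,0.3,0.3,0.3,0.3])

```text
clock: 16.4
position: [0.4782, -0.2481, 0.1173]
ee_rot: [0.992, 0.124, 0.0, 0.0]
ft_force: [-0.8, 0.5, -2.0]
grip_width: 0.374
grasp_force: 40.2
```

Emit:
jog_arm(dr=[[0,0,0],[0,0,0],[0,0,0]], translation=[[0,0,0.03],[0,0,0.03],[0,0,0]], jaw=[0.3,0.3,0.3])

```text
clock: 16.7
position: [0.479, -0.2481, 0.1172]
ee_rot: [0.992, 0.124, 0.001, 0.0]
ft_force: [-2.8, 2.6, 8.4]
grip_width: 0.372
grasp_force: 41.1
```

Emit:
jog_arm(dr=[[0,0,0],[0,0,0],[0,0,0],[0,0,0],[0,0,0],[0,0,0],[0,0,0]], translation=[[0,0,-0.03],[0,0,0],[0,0,0],[0,0,-0.3],[0,0,-0.8],[0,0,-1],[0,0,-0.7]], jaw=[0.3,0.45,0.6,0.6,0.6,0.6,0.6])

```text
clock: 17.4
position: [0.4785, -0.2483, 0.1886]
ee_rot: [0.992, 0.124, 0.001, 0.0]
ft_force: [0.5, -0.4, -0.8]
grip_width: 0.6
grasp_force: 0.0
```

```bash
python3 go.py .577 .191 .165;python3 - <<'E'
from h import *
ct,cs=cam("top"),cam("side")
f=lambda i:cv2.resize(i,None,fx=5,fy=5,interpolation=cv2.INTER_CUBIC)
cv2.imwrite("pics/b.png",np.hstack([f(cs["color"][205:305,265:345]),f(ct["color"][145:245,185:265])])[:,:,::-1])
E
```

```text
pos [ 0.4785 -0.2483  0.1886] t 17.4 grip 0.5997583561456769 F [ 0.5 -0.4 -0.8]
tool units [  8.14 -16.06   0.94]
yaw 14.3 levelling dr [ 0.015 -0.017 -0.   ]
```

View pics/b.png

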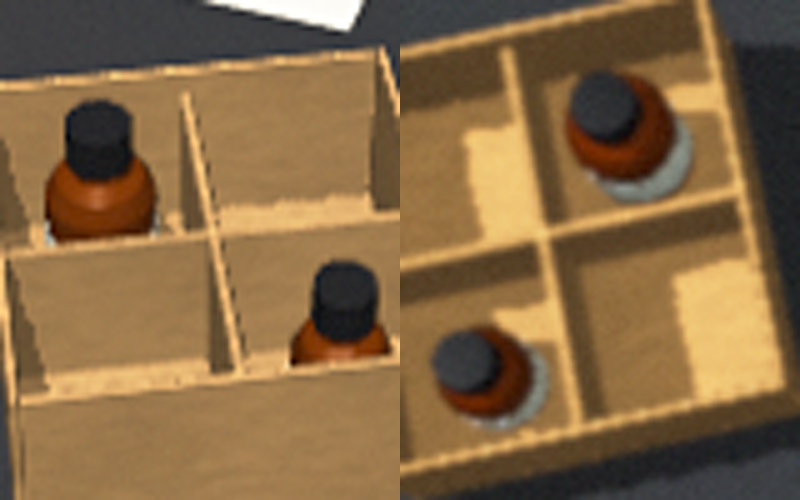

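The carton now holds only B (cap top at side crop (99,122), top crop (204,103)) and A (side (345,282), top (66,358)). Re-triangulating both.

Run:
```python
from h import *
ct,cs=cam("top"),cam("side")
T=lambda u,v:np.array([185+(u+.5)/5-.5,145+(v+.5)/5-.5])
S=lambda u,v:np.array([265+(u+.5)/5-.5,205+(v+.5)/5-.5])
for n,a,b,z in(("b",T(204,103),S(99,122),.114),("a",T(66,358),S(345,282),.089)):
    X,e=tri(ct,a,cs,b);print(n,X.round(4),e.round(2),onplane(ct,a,z).round(4),onplane(cs,b,z).round(4))
```

```text
b [0.576  0.1896 0.1119] 0.3 [0.5762 0.1892] [0.5751 0.192 ]
a [0.4652 0.2499 0.0871] 0.42 [0.4659 0.2494] [0.4644 0.2519]
```

Emit:
jog_arm(dr=[[0,0,0],[0,0,0],[0,0,0],[0,0,0],[0,0,0],[0,0,0],[0,0,0],[0,0,0],[0,0,0],[0,0,0]], translation=[[0.5,-1,0],[0.5,-1,0],[0.5,-1,0],[0.5,-1,0],[0.5,-1,0],[0.5,-1,0],[0.5,-1,0],[0.5,-1,0],[0.5,-1,0],[0.5,-1,0]], jaw=[0.5,0.5,0.5,0.5,0.5,0.5,0.5,0.5,0.5,0.5])

```text
clock: 18.6
position: [0.5372, 0.0259, 0.1854]
ee_rot: [0.992, 0.124, -0.001, -0.0]
ft_force: [0.3, 0.4, 0.5]
grip_width: 0.5
grasp_force: 0.0
```

Emit:
jog_arm(dr=[[0,0,0],[0,0,0],[0,0,0],[0,0,0],[0,0,0],[0,0,0],[0,0,0],[0,0,0]], translation=[[0.5,-1,0],[0.5,-1,0],[0.5,-1,0],[0.5,-1,0],[0.5,-1,0.4],[0.5,-0.8,0.6],[0.09,-0.21,0],[0,0,0]], jaw=[0.5,0.5,0.5,0.5,0.5,0.5,0.5,0.5])

```text
clock: 19.4
position: [0.5748, 0.1903, 0.1605]
ee_rot: [0.992, 0.125, -0.001, -0.0]
ft_force: [0.3, -0.8, -0.1]
grip_width: 0.502
grasp_force: 0.0
```

```bash
python3 go.py .576 .1895 .093
```

```text
pos [0.5748 0.1903 0.1605] t 19.4 grip 0.5016008134087094 F [ 0.3 -0.8 -0.1]
tool units [0.05 0.04 2.7 ]
yaw 14.4 levelling dr [-0.008  0.03  -0.   ]
```

Emit:
jog_arm(dr=[[0,0,0],[0,0,0],[0,0,0],[0,0,0],[0,0,0],[0,0,0]], translation=[[0,0.04,0.7],[0,0,0.7],[0,0,0.6],[0,0,0.4],[0,0,0.25],[0,0,0]], jaw=[0.5,0.5,0.5,0.5,0.5,0.5])

```text
clock: 20.0
position: [0.5756, 0.1881, 0.0947]
ee_rot: [0.992, 0.124, -0.0, 0.0]
ft_force: [-0.4, 0.3, -0.5]
grip_width: 0.497
grasp_force: 0.0
```

Emit:
jog_arm(dr=[[0,0,0],[0,0,0],[0,0,0],[0,0,0]], translation=[[0,0,0],[0,0,0],[0,0,0],[0,0,0]], jaw=[0.4,0.25,0.25,0.25])

```text
clock: 20.4
position: [0.5763, 0.189, 0.0961]
ee_rot: [0.992, 0.124, 0.001, -0.0]
ft_force: [-0.9, 0.8, 5.0]
grip_width: 0.332
grasp_force: 40.0
```

Emit:
jog_arm(dr=[[0,0,0],[0,0,0],[0,0,0],[0,0,0],[0,0,0],[0,0,0],[0,0,0]], translation=[[0,0,-0.2],[0,0,-0.6],[0,0,-1],[0,0,-1],[0,0,-1],[0,0,-1],[0,0,0]], jaw=[0.25,0.25,0.25,0.25,0.25,0.25,0.25])

```text
clock: 21.1
position: [0.5772, 0.1894, 0.2199]
ee_rot: [0.992, 0.124, 0.003, -0.0]
ft_force: [0.2, 0.7, -1.5]
grip_width: 0.332
grasp_force: 39.6
```

```bash
python3 go.py .4927 -.1647 .135
```

```text
pos [0.5772 0.1894 0.2199] t 21.1 grip 0.33219587240794896 F [ 0.2  0.7 -1.5]
tool units [-6.78 12.9   3.36]
yaw 14.3 levelling dr [-0.002 -0.084  0.   ]
```

Emit:
jog_arm(dr=[[0,0,0],[0,0,0],[0,0,0],[0,0,0],[0,0,0],[0,0,0],[0,0,0],[0,0,0],[0,0,0],[0,0,0]], translation=[[-0.15,0.3,0],[-0.35,0.7,0],[-0.53,1,0],[-0.53,1,0],[-0.53,1,0],[-0.53,1,0],[-0.53,1,0],[-0.53,1,0],[-0.53,1,0],[-0.53,1,0]], jaw=[0.25,0.25,0.25,0.25,0.25,0.25,0.25,0.25,0.25,0.25])

```text
clock: 22.1
position: [0.5149, -0.0605, 0.2143]
ee_rot: [0.992, 0.124, -0.001, -0.0]
ft_force: [0.6, 0.1, -0.7]
grip_width: 0.336
grasp_force: 39.6
```

Emit:
jog_arm(dr=[[0,0,0],[0,0,0],[0,0,0],[0,0,0],[0,0,0],[0,0,0],[0,0,0],[0,0,0],[0,0,0],[0,0,0]], translation=[[-0.53,1,0.3],[-0.53,1,0.6],[-0.53,1,0.8],[-0.3,0.6,0.8],[-0.15,0.3,0.8],[0,0,0.6],[0,0,0.4],[0,0,0.2],[0,0,0],[0,0,0]], jaw=[0.25,0.25,0.25,0.25,0.25,0.25,0.25,0.25,0.25,0.25])

```text
clock: 23.1
position: [0.4915, -0.1653, 0.1034]
ee_rot: [0.992, 0.124, 0.0, 0.0]
ft_force: [-0.6, -0.2, -0.6]
grip_width: 0.334
grasp_force: 39.6
```

```bash
python3 go.py .4927 -.1647 .0945
python3 - <<'E'
from h import *
cs=cam("side");ct=cam("top")
f=lambda i:cv2.resize(i,None,fx=4,fy=4,interpolation=cv2.INTER_CUBIC)
cv2.imwrite("pics/p3.png",np.hstack([f(cs["color"][90:210,280:380]),f(ct["color"][160:280,360:460])])[:,:,::-1])
E
```

```text
pos [ 0.4915 -0.1653  0.1034] t 23.1 grip 0.33418863447489855 F [-0.6 -0.2 -0.6]
tool units [ 0.05 -0.01  0.36]
yaw 14.3 levelling dr [ 0.007 -0.012 -0.   ]
```

View pics/p3.png

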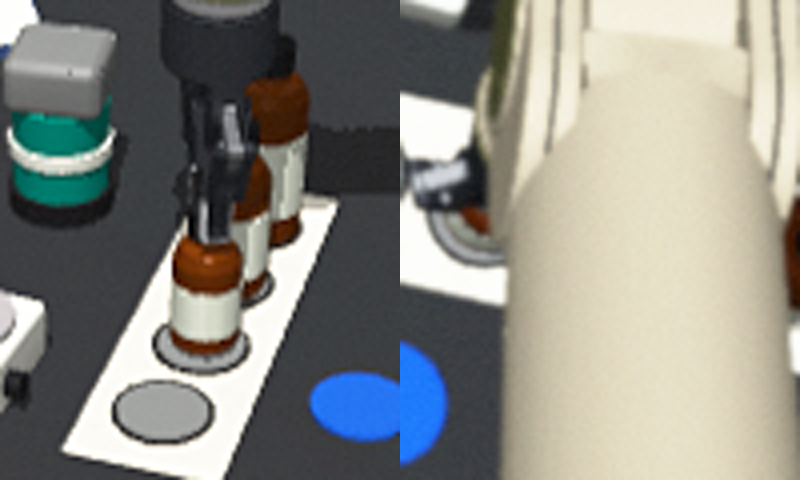

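B is upright just above pad3: base at crop (206,345), pad ring at (202,345). C and D stand behind it. Lowering B.

Emit:
jog_arm(dr=[[0,0,0],[0,0,0],[0,0,0],[0,0,0],[0,0,0],[0,0,0]], translation=[[0.05,0,0.1],[0,0,0.09],[0,0,0.06],[0,0,0.04],[0,0,0.02],[0,0,0]], jaw=[0.25,0.25,0.25,0.25,0.25,0.25])

```text
clock: 23.8
position: [0.4929, -0.1652, 0.0961]
ee_rot: [0.992, 0.124, 0.001, 0.0]
ft_force: [-1.5, 1.2, 9.2]
grip_width: 0.333
grasp_force: 40.6
```

Emit:
jog_arm(dr=[[0,0,0],[0,0,0],[0,0,0],[0,0,0],[0,0,0],[0,0,0],[0,0,0]], translation=[[0,0,-0.04],[0,0,0],[0,0,0],[0,0,-0.3],[0,0,-0.8],[0,0,-1],[0,0,-0.7]], jaw=[0.25,0.4,0.55,0.55,0.55,0.55,0.55])

```text
clock: 24.5
position: [0.4926, -0.1654, 0.1681]
ee_rot: [0.992, 0.124, 0.001, 0.0]
ft_force: [0.3, 0.5, -0.0]
grip_width: 0.547
grasp_force: 0.0
```

```bash
python3 go.py .4655 .2497 .135
```

```text
pos [ 0.4926 -0.1654  0.1681] t 24.5 grip 0.5471782413370343 F [ 0.3  0.5 -0. ]
tool units [  3.04 -16.36   1.31]
yaw 14.3 levelling dr [ 0.012 -0.018 -0.   ]
```

Emit:
jog_arm(dr=[[0,0,0],[0,0,0],[0,0,0],[0,0,0],[0,0,0],[0,0,0],[0,0,0],[0,0,0],[0,0,0],[0,0,0]], translation=[[0.19,-1,0],[0.19,-1,0],[0.19,-1,0],[0.19,-1,0],[0.19,-1,0],[0.19,-1,0],[0.19,-1,0],[0.19,-1,0],[0.19,-1,0],[0.19,-1,0]], jaw=[0.5,0.5,0.5,0.5,0.5,0.5,0.5,0.5,0.5,0.5])

```text
clock: 25.5
position: [0.4766, 0.0896, 0.1666]
ee_rot: [0.992, 0.124, 0.0, 0.0]
ft_force: [0.1, 0.1, -0.4]
grip_width: 0.502
grasp_force: 0.0
```

Emit:
jog_arm(dr=[[0,0,0],[0,0,0],[0,0,0],[0,0,0],[0,0,0],[0,0,0],[0,0,0],[0,0,0],[0,0,0],[0,0,0]], translation=[[0.19,-1,0],[0.19,-1,0],[0.19,-1,0],[0.19,-1,0],[0.19,-1,0],[0.19,-0.9,0.3],[0,-0.46,0.4],[0,0,0.4],[0,0,0.1],[0,0,0]], jaw=[0.5,0.5,0.5,0.5,0.5,0.5,0.5,0.5,0.5,0.5])

```text
clock: 26.5
position: [0.4653, 0.2485, 0.1357]
ee_rot: [0.992, 0.123, -0.0, 0.0]
ft_force: [0.2, -0.2, 0.2]
grip_width: 0.502
grasp_force: 0.0
```

```bash
python3 go.py .4655 .2497 .069
python3 - <<'E'
from h import *
cs=cam("side")
f=lambda i:cv2.resize(i,None,fx=5,fy=5,interpolation=cv2.INTER_CUBIC)
cv2.imwrite("pics/a.png",f(cs["color"][205:305,265:365])[:,:,::-1])
E
```

```text
pos [0.4653 0.2485 0.1357] t 26.5 grip 0.5015833436253554 F [ 0.2 -0.2  0.2]
tool units [ 0.02 -0.05  2.67]
yaw 14.2 levelling dr [0.01  0.011 0.   ]
```

View pics/a.png

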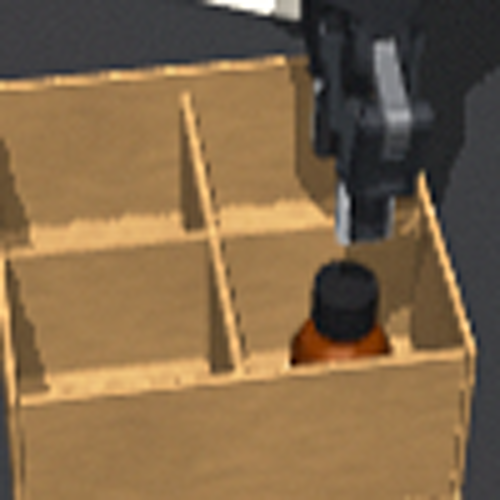

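The finger is at crop (365,240) and A's cap at (345,300). That offset matches the 14° tool yaw, so the gripper is aligned. Descending into the cell.

Emit:
jog_arm(dr=[[0,0,0],[0,0,0],[0,0,0],[0,0,0],[0,0,0],[0,0,0]], translation=[[0,-0.03,0.7],[0,0,0.7],[0,0,0.6],[0,0,0.4],[0,0,0.2],[0,0,0]], jaw=[0.48,0.48,0.48,0.48,0.48,0.48])

```text
clock: 27.15
position: [0.4648, 0.2503, 0.0707]
ee_rot: [0.992, 0.124, -0.0, 0.0]
ft_force: [1.1, 0.4, -0.7]
grip_width: 0.481
grasp_force: 0.0
```

Emit:
jog_arm(dr=[[0,0,0],[0,0,0],[0,0,0],[0,0,0]], translation=[[0,0,0],[0,0,0],[0,0,0],[0,0,0]], jaw=[0.38,0.24,0.24,0.24])

```text
clock: 27.55
position: [0.4654, 0.2508, 0.0718]
ee_rot: [0.992, 0.124, 0.001, -0.0]
ft_force: [-0.3, 0.8, 6.1]
grip_width: 0.309
grasp_force: 39.7
```

Emit:
jog_arm(dr=[[0,0,0],[0,0,0],[0,0,0],[0,0,0],[0,0,0],[0,0,0],[0,0,0]], translation=[[0,0,-0.2],[0,0,-0.6],[0,0,-1],[0,0,-1],[0,0,-1],[0,0,-1],[0,0,0]], jaw=[0.22,0.22,0.22,0.22,0.22,0.22,0.22])

```text
clock: 28.25
position: [0.4662, 0.2515, 0.1951]
ee_rot: [0.992, 0.124, 0.003, -0.001]
ft_force: [0.4, 0.2, -0.9]
grip_width: 0.313
grasp_force: 39.5
```

```bash
python3 go.py .5151 -.084 .078
```

```text
pos [0.4662 0.2515 0.1951] t 28.25 grip 0.31327390537320765 F [ 0.4  0.2 -0.9]
tool units [-1.43 13.49  4.67]
yaw 14.3 levelling dr [-0.007 -0.077  0.   ]
```

Emit:
jog_arm(dr=[[0,0,0],[0,0,0],[0,0,0],[0,0,0],[0,0,0],[0,0,0],[0,0,0],[0,0,0],[0,0,0],[0,0,0]], translation=[[0,0.3,0],[-0.1,0.7,0],[-0.1,1,0],[-0.1,1,0],[-0.1,1,0],[-0.1,1,0],[-0.1,1,0],[-0.1,1,0],[-0.1,1,0],[-0.1,1,0]], jaw=[0.22,0.22,0.22,0.22,0.22,0.22,0.22,0.22,0.22,0.22])

```text
clock: 29.25
position: [0.4977, 0.025, 0.1901]
ee_rot: [0.992, 0.124, -0.001, -0.0]
ft_force: [0.1, 0.2, -0.9]
grip_width: 0.307
grasp_force: 39.5
```

Emit:
jog_arm(dr=[[0,0,0],[0,0,0],[0,0,0],[0,0,0],[0,0,0],[0,0,0],[0,0,0],[0,0,0],[0,0,0],[0,0,0]], translation=[[-0.15,1,0.3],[-0.15,1,0.6],[-0.1,1,0.8],[-0.1,0.9,0.8],[-0.03,0.5,0.8],[0,0.09,0.6],[0,0,0.4],[0,0,0.2],[0,0,0],[0,0,0]], jaw=[0.22,0.22,0.22,0.22,0.22,0.22,0.22,0.22,0.22,0.22])

```text
clock: 30.25
position: [0.5137, -0.0846, 0.0792]
ee_rot: [0.992, 0.125, 0.0, 0.0]
ft_force: [-0.2, 0.6, -0.9]
grip_width: 0.309
grasp_force: 39.5
```

```bash
python3 go.py .5151 -.084 .0705
python3 - <<'E'
from h import *
cs=cam("side")
f=lambda i:cv2.resize(i,None,fx=5,fy=5,interpolation=cv2.INTER_CUBIC)
cv2.imwrite("pics/p4.png",f(cs["color"][90:210,270:390])[:,:,::-1])
E
```

```text
pos [ 0.5137 -0.0846  0.0792] t 30.25 grip 0.3087809908914755 F [-0.2  0.6 -0.9]
tool units [ 0.06 -0.01  0.35]
yaw 14.3 levelling dr [ 0.006 -0.012 -0.   ]
```

View pics/p4.png

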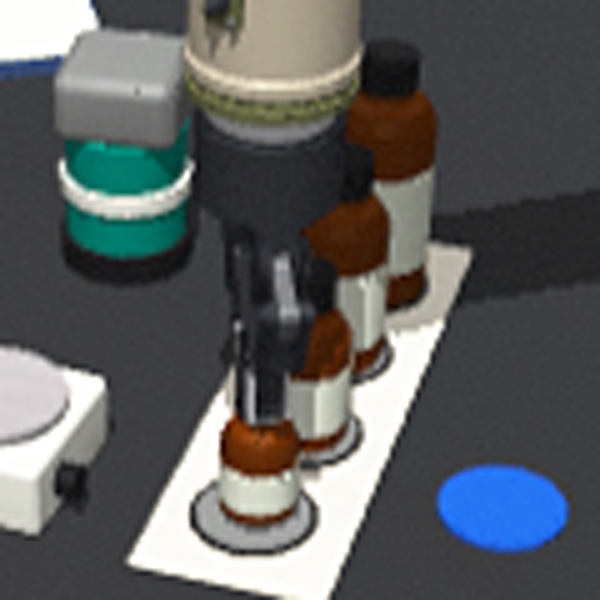

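A is upright over pad4 (base at (258,512), pad at (255,513)), and the other three stand. Lowering A.

Emit:
jog_arm(dr=[[0,0,0],[0,0,0],[0,0,0],[0,0,0],[0,0,0],[0,0,0]], translation=[[0.06,0,0.1],[0,0,0.08],[0,0,0.06],[0,0,0.04],[0,0,0.01],[0,0,0]], jaw=[0.22,0.22,0.22,0.22,0.22,0.22])

```text
clock: 30.9
position: [0.5151, -0.0848, 0.0718]
ee_rot: [0.992, 0.124, 0.0, 0.0]
ft_force: [-1.8, 0.9, 5.3]
grip_width: 0.313
grasp_force: 40.2
```

Contact at 5 N. Releasing and retreating up and to the left, clear of the row.

Emit:
jog_arm(dr=[[0,0,0],[0,0,0],[0,0,0],[0,0,0],[0,0,0],[0,0,0],[0,0,0],[0,0,0],[0,0,0],[0,0,0]], translation=[[0,0,-0.03],[0,0,0],[0,0,0],[0,0,-0.3],[0,0,-0.8],[0,0,-1],[0,0,-1],[0,0,-1],[0,-1,-1],[0,-1,-1]], jaw=[0.22,0.4,0.55,0.55,0.55,0.55,0.55,0.55,0.55,0.55])

```text
clock: 31.9
position: [0.5022, -0.0361, 0.226]
ee_rot: [0.992, 0.123, 0.0, 0.0]
ft_force: [0.6, 0.4, 0.3]
grip_width: 0.551
grasp_force: 0.0
```

Emit:
jog_arm(dr=[[0,0,0],[0,0,0],[0,0,0],[0,0,0],[0,0,0],[0,0,0],[0,0,0],[0,0,0],[0,0,0],[0,0,0]], translation=[[0,-1,0],[0,-1,0],[0,-1,0],[0,-1,0],[0,-1,0],[0,-1,0],[0,-1,0],[0,-1,0],[0,-1,0],[0,0,0]], jaw=[0.55,0.55,0.55,0.55,0.55,0.55,0.55,0.55,0.55,0.55])

```text
clock: 32.9
position: [0.4458, 0.1852, 0.2253]
ee_rot: [0.992, 0.127, 0.0, -0.0]
ft_force: [0.1, -0.4, 0.2]
grip_width: 0.547
grasp_force: 0.0
```

Run:
```python
from h import *
cs=cam("side");ct=cam("top")
cv2.imwrite("pics/end_s.png",cs["color"][:,:,::-1]);cv2.imwrite("pics/end_t.png",ct["color"][:,:,::-1])
f=lambda i:cv2.resize(i,None,fx=4,fy=4,interpolation=cv2.INTER_CUBIC)
cv2.imwrite("pics/end1.png",np.vstack([f(ct["color"][170:245,310:490])])[:,:,::-1])
cv2.imwrite("pics/end2.png",f(cs["color"][80:215,265:385])[:,:,::-1])
```

```text
(no output)
```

View pics/end1.png

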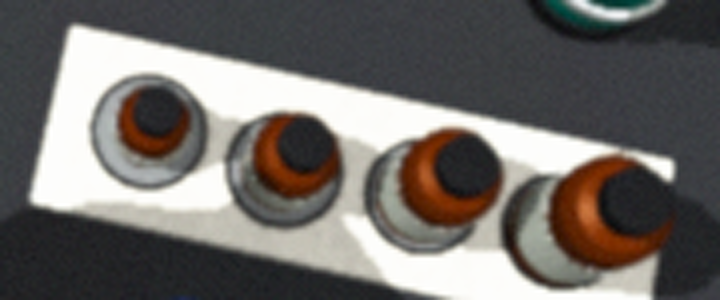

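View pics/end2.png

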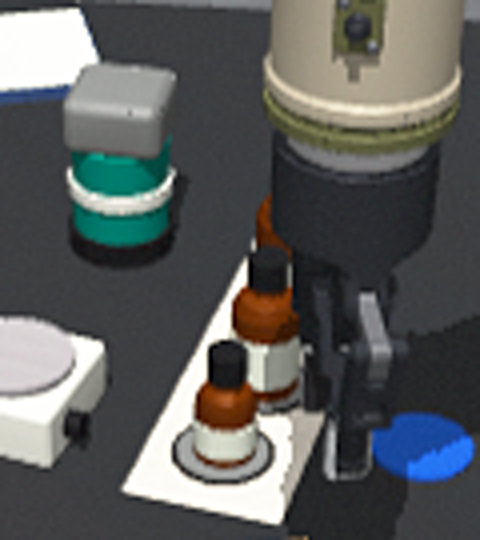

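The top view shows all four upright, with caps at crop A (158,110), B (305,143), C (468,165) and D (638,200). The burette has not moved. Checking the centring numerically from the cap silhouettes.

Run:
```python
from h import *
ct=cam("top");im=ct["color"]
P={'d':(.4577,-.3298),'c':(.478,-.249),'b':(.4928,-.1656),'a':(.5151,-.0848)}
caps={'a':(158,110),'b':(305,143),'c':(468,165),'d':(638,200)}
for n,(u,v) in caps.items():
    px=np.array([310+u/4,170+v/4]);x0,y0=(px-14).astype(int)
    i=im[y0:y0+28,x0:x0+28].astype(int);m=((i.max(2)<62)&(np.ptp(i,axis=2)<20)).astype(np.uint8)
    k,l,st,c=cv2.connectedComponentsWithStats(m,connectivity=4)
    j=l[14,14];cc=c[j]+[x0,y0]
    def g(xy):
        h=hull(ct,xy[0],xy[1],.004+H[n],R[n])/64.;M=cv2.moments(h.astype(np.float32))
        return np.array([M["m10"]/M["m00"],M["m01"]/M["m00"]])-.5-cc
    s=least_squares(g,P[n],diff_step=.01).x
    print(n,cc.round(1),st[j,4],s.round(4),"off pad mm",((s-P[n])*1e3).round(1))
```

```text
a [349.  197.3] 110 [ 0.5142 -0.085 ] off pad mm [-0.9 -0.2]
b [385.9 205.7] 129 [ 0.4921 -0.1643] off pad mm [-0.7  1.3]
c [426.4 211.3] 173 [ 0.4769 -0.2473] off pad mm [-1.1  1.7]
d [471.7 221.8] 322 [ 0.4522 -0.3355] off pad mm [-5.5 -5.7]
```

A, B and C are within 2 mm of their pad centres. D's blob is contaminated by the dark shadow beside it: 322 px, where about 215 is expected. Its visible cap centre at crop (638,200), i.e. pixel (469.3,219.8), puts it about 1 mm off. Handing in.

```bash
python3 -c "
from workcell import manip
print(manip.hand_in())"
```

```text
the job is handed in; nothing more can be done
None
```

The job is handed in: bottles D, C, B and A stand upright on pad1 to pad4, with the tallest in front of the burette, which was not touched. By image, A, B and C are within about 2 mm of their pad centres. D's reading was spoiled by a shadow, so its estimate of about 1 mm is by eye.

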